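Pack a wedge support up to its height gauge

TASK

Set the wedge support up for the next job: build packing on its table to the height gauge, with the thick plate from the bench and whichever plate from the rack brings it near the finger but leaves a few millimetres for the wedge to take up, both lying flat and square on the table with their ends under the gauge finger. The finger is already set, so slide the plates in under it without knocking it, then push the wedge in by its knob until the top plate just touches the finger, without lifting it. Leave the packing standing there, with the spanner, screwdriver, brush and jar left where they are.

Things in the scene. Friction and masses are not known exactly. Their poses are not given: they have to be found in the camera images.
- table_top (a point): Centre of the top face of the wedge support's lifting table, a flat steel face 120 x 46 mm. The support (fixed to the bench, 262 x 78 mm foot) carries wedge, table and gauge in one line. x runs from the knob to the gauge post, z up. With the wedge fully out (as at the start) the face stands 41 mm above the bench; each mm of wedge travel lifts it 0.3 mm, at most 12 mm. Nothing beside the table is higher than 18 mm; low guide blocks at its two ends reach 32 mm above the bench.
- wedge (a joint): Travel of the wedge bar in m: 0 fully out (start), 0.040 fully in. It slides along the support's +x, drags with about 9 N friction, plus 0.3 of the weight on the table (10 to 14 N in all), and stays where it is left. When the stack meets the gauge finger the push rises by another 4 N or so; after that the finger is being lifted.
- knob (a point): Grip point on the wedge bar's upright black knob, on its axis, 60 mm above the bench. The knob is a cylinder 22 mm across from 38 to 78 mm above the bench, 130 mm to -x of the table's centre when the wedge is out. Axes as table_top.
- finger: Gauge finger: a steel bar 14 mm wide and 12 mm high that reaches from a collar on the gauge post (18 mm round, 134 mm tall, 92 mm to +x of the table's centre) towards the table. Origin: centre of the underside of its tip. Nipped on the post, it slips upward at about 14 N and stays there.
- finger_tip (a point): Centre of the flat round underside (9 mm across) of the gauge finger's tip, the mark to which the packing is set. It stands 49 mm to +x of the table's centre, over the end of the packing; the finger starts 44 mm from the table's centre. Its height varies, 80 to 94 mm above the bench.
- rack: Fixed slotted wooden rack 80 x 152 mm, 25 mm high; three grooves 24 mm wide along its x, 48 mm apart along its y, floor 6 mm above the bench. Origin: centre of its underside.
- plate_10: Plain aluminium packing plate 120 x 50 x 10 mm (about 162 g), on edge in one of the rack's grooves (which one varies), rising 31 mm above the rack. Origin: its centre; x along the 120 mm, z along the 50 mm (up while it stands on edge), y through the thickness.
- plate_15: Plain aluminium packing plate 120 x 50 x 15 mm (about 243 g), on edge in one of the rack's grooves (which one varies), rising 31 mm above the rack. Origin: its centre; x along the 120 mm, z along the 50 mm (up while it stands on edge), y through the thickness.
- plate_20: Plain aluminium packing plate 120 x 50 x 20 mm (about 324 g), on edge in one of the rack's grooves (which one varies), rising 31 mm above the rack. Origin: its centre; x along the 120 mm, z along the 50 mm (up while it stands on edge), y through the thickness.
- plate_24: The thickest plate, plain aluminium, 120 x 50 x 24 mm (about 390 g), lying flat on the open bench in front of rack and support, where there is also room to lay a rack plate down. Origin: its centre; x along the 120 mm, y along the 50 mm, z through the thickness.
- spanner_10: Bystander: steel combination spanner, 125 mm long, lying on the bench. Origin at its middle, underside.
- driver_red: Bystander: slotted screwdriver, 208 mm long, lying on the bench. Origin at its middle, underside.
- brush: Bystander: flat bench brush with wooden handle, 200 x 34 x 16 mm, lying on the bench. Origin at its middle, underside.
- pill_jar: Bystander: small upright screw-top jar, 29 mm round and 60 mm tall. Origin at the centre of its underside.
There are look-alikes about, which are no part of the job. What is shaped like the plate_24 but green is not meant.

How it is judged:
By the outcome, as a careful person would: the job done as asked, in the order asked, and still so for the second after the job is handed in, with the robot touching nothing.
It also fails if it takes over 72 s, if anything falls off the work surface, if the arm or the gripper's body presses on something with over 40 N, if the wrist force passes 120 N, or if a joint passes its speed limit or range.

ROBOT

A 6-joint arm with a two-finger parallel gripper is mounted at the origin on a cart in front of the work surface, level with it; the furniture and walls round the work are solid. World frame = base frame: x ahead of the robot, y to its left, z up, the work surface at z = 0. Lengths are in m, angles in rad, forces in N, time in s.
With the tool pointing down it reaches from about 0.35 to 0.975 m from the base axis. Payload 4.9 kg.
Tool frame: the origin (TCP) lies at the very end of the fingers, on their centre line; the grasp point (between the pads) lies 19 mm behind it (ctrl.grip_point_offset is the distance from the TCP to the grasp point, in m); z points along the fingers, y is the line along which they close (so a half turn about z gives the same grasp; the last joint's range is limited). The gripper opens to 85 mm and grips with 20 to 120 N. Pads are 22 mm wide; open, the fingers measure 114 mm over their backs; the gripper's body (76 mm by 85 mm) begins 54 mm behind the grasp point. The pads swing forward as they close: fully open they stand 13 mm farther back than shut.
Start: joints at [-1.433, 0.053, 1.613, -0, 1.476, -0.119], TCP at [0.159, -0.604, 0.231] pointing down, gripper open.
Joint ranges: [-3.01, 3.01], [-1.01, 2.22], [0.06, 2.58], [-1.02, 4.17], [0.09, 2.62], [-3.14, 3.14]. Speed limits (rad/s): [2.57, 2.57, 3.14, 3.14, 3.14, 3.14].

INTERFACE

Orientations are given as a rotation vector (axis times angle).
In Python, from station import ctrl gives the robot as it stands.
- The arm moves only by the tool send_rows, never from a script. Its argument "rows" is a list of rows, each a list of 3 entries, a list of its own where there are three numbers: the finger opening in cm, from 0 to 8.54, then the shift along the tool's x, y, z in cm, then the turn about the tool's z in degrees. A call has 1 to 10 rows; each row shifts and turns the commanded pose from where the row before left it, along the tool's axes as they then stand; what a row does not reach is not made up. A row lasts 1/8 s, in which the tool goes at most 62.5 mm and 10.7 degrees, less where a joint would pass 70% of its speed; a pose out of reach is approached as far as the arm can. A call with a gripper value outside its range is refused whole. The fingers move at their own pace and stop on an object; "newtons" is the grip in N (left out, the last holds). Time passes only in rows, so rows that do not move let the fingers close. It gives the time, the measured TCP pose, the force, the opening and the grip force at its end, in the units of the state.
- ctrl.get_obs(): the state, without advancing time (a new reading comes with each control period).
- ctrl.get_image(name): name is "side" or "top" or "wrist"; returns a dict with "frame" (420x560x3 uint8, red, green, blue), "range_z" (420x560 float32, m along the optical axis (not along the pixel's ray), 0 where there is no reading), "fx", "fy", "cx", "cy" (pixels), "cam_to_world" (4x4, takes a point from camera to world coordinates). Camera axes: x right, y down, z forward; pixel columns grow to the right and rows downward; lengths in m; the calibration is good to about 2 mm. A picture is of the moment at which its call begins.
- ctrl.finish_job(): hands the job in; it is judged then, once.
The state is a dict: "t": time; "q": joint angles; "dq": joint speeds; "effort": joint torques, N m; "tool_pos": TCP position; "tool_rot": TCP orientation; "contact_force": force on the tool from outside, world axes, zero at the start; "wrist_torque": the same for the moment, N m; "opening": finger opening in m; "grip_force": force on a finger pad.
Only numpy, scipy, OpenCV 4.12 (cv2) and the standard library are available. Lean on these libraries where they do the work, as an engineer would, in place of code of your own. Each camera call takes 0.05 s, during which the arm holds its last target. There are 200 camera calls.

## Working session

There is one attempt and no reset: what is moved stays moved. The work goes in short steps, Python scripts to look and compute and a tool call to move; the robot and the scene stay as the last step left them, time stands still between calls to the robot, and variables do not carry over. Pictures are saved under pics/ and viewed, at most 10 in all, crops included, and the job is handed in when it is done.

Besides the shell and the picture viewer there is one more tool, called after "Emit:" as a command line: name --argument value ..., lists and objects as JSON in quotes. send_rows: Moves the arm, as the interface text tells. Its arguments: {"type":"object","properties":{"rows":{"type":"array","items":{"type":"array"}},"newtons":{"type":"number"}},"required":["rows"]}

```bash
mkdir -p pics; ls
cat > h.py <<'E'
import numpy as np, cv2
from station import ctrl
def snap(n,f):
    d=ctrl.get_image(n); cv2.imwrite(f'pics/{f}.png',d['frame'][:,:,::-1]); np.savez(f'pics/{f}.npz',**d); return d
def load(f): return dict(np.load(f'pics/{f}.npz'))
def pt(d,u,v,z=None):
    r=np.array([(u-d['cx'])/d['fx'],(v-d['cy'])/d['fy'],1]); T=d['cam_to_world']
    if z is None: c=r*d['range_z'][int(v),int(u)]; return T[:3,:3]@c+T[:3,3]
    w=T[:3,:3]@r; return T[:3,3]+w*(z-T[2,3])/w[2]
def cloud(d):
    v,u=np.mgrid[0:420,0:560]; r=np.stack([(u-d['cx'])/d['fx'],(v-d['cy'])/d['fy'],np.ones(u.shape)],-1)*d['range_z'][...,None]
    return r@d['cam_to_world'][:3,:3].T+d['cam_to_world'][:3,3]
E
python3 - <<'E'
from h import *
a=snap('top','top0');b=snap('side','side0')
for d in(a,b): print(d['fx'],d['cam_to_world'].round(3).tolist())
o=ctrl.get_obs();print(o['t'],o['tool_pos'],o['tool_rot'],o['contact_force'])
E
```

```text
pics
416.7985759124339 [[0.008, -0.976, 0.217, 0.319], [-1.0, -0.008, -0.0, 0.121], [0.002, -0.217, -0.976, 1.2], [0.0, 0.0, 0.0, 1.0]]
509.8462063444693 [[0.996, -0.028, 0.09, 0.444], [-0.093, -0.433, 0.897, -1.059], [0.014, -0.901, -0.433, 0.629], [0.0, 0.0, 0.0, 1.0]]
0.1 [ 0.15865135 -0.60394864  0.23020647] [-3.11393896e+00 -4.02015651e-01  1.86891107e-05] [ 0.55653796  0.56273956 -0.35061773]
```

View pics/top0.png

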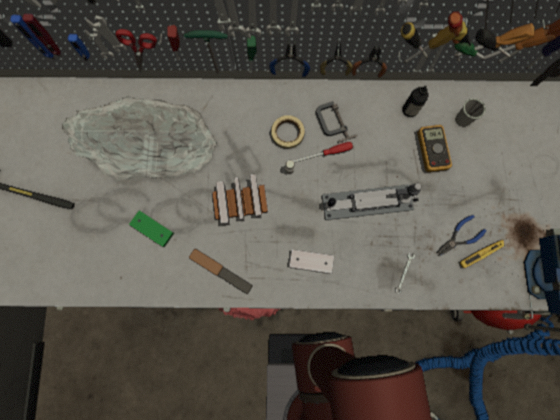

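View pics/side0.png

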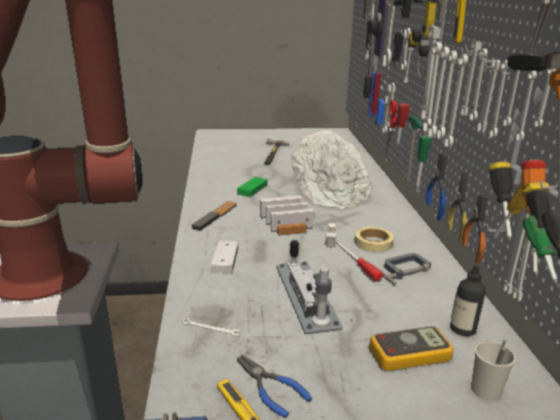

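The top view shows the pale plate_24 at (312,261); the green look-alike is at (152,229). The rack holds three plates at (222,202), (240,200) and (256,197). The support has its knob at (331,202) and its post at (415,190). The side view shows the same things, with the pale plate at (225,257) and the support at (308,295).

Run:
```python
from h import *
d=load('top0');P=cloud(d)
def rect(m,name):
    c=max(cv2.findContours(m.astype(np.uint8),0,2)[0],key=cv2.contourArea)
    mm=np.zeros((420,560),np.uint8);cv2.drawContours(mm,[c],-1,1,-1);q=P[mm>0]
    z=np.median(q[:,2]);r=cv2.minAreaRect((q[:,:2]*1000).astype(np.float32));print(name,np.round(r[0],1),np.round(r[1],1),round(r[2],1),'z',round(z*1000,1),len(q))
def win(u0,u1,v0,v1):
    m=np.zeros((420,560),bool);m[v0:v1,u0:u1]=1;return m
z=P[...,2]
rect(win(280,345,240,285)&(z>.015),'p24')
rect(win(315,425,175,225)&(z>.006),'support')
for a,b,n in((212,232,'A'),(232,247,'B'),(247,264,'C')): rect(win(a,b,170,230)&(z>.045)&(z<.075),n)
rect(win(205,275,170,230)&(z>.015)&(z<.03),'rack')
for a,b,n in((320,345,'knob'),):rect(win(a,b,185,220)&(z>.065),n)
rect(win(400,430,170,205)&(z>.12),'post')
rect(win(385,420,175,215)&(z>.085)&(z<.115),'finger')
t=win(350,395,180,215)&(z>.035)&(z<.05);rect(t,'table')
big=cv2.resize(d['frame'][165:285,200:430],None,fx=3.4,fy=3.4,interpolation=cv2.INTER_CUBIC)
cv2.imwrite('pics/c1.png',big[:,:,::-1])
```

```text
p24 [380.6  46. ] [120.9 152.5] 77.5 z 25.2 771
support [536.3 -32.9] [183.9 500. ] 34.4 z 19.2 2464
A [474.2 230.7] [375.1  54.5] 26.9 z 56.7 315
B [485.3 199.5] [365.5  31.7] 20.2 z 56.8 158
C [493.7 169.9] [361.5  20.6] 12.3 z 56.9 224
rack [475.8 214.3] [361.3  43.5] 23.8 z 25.9 252
knob [457.8  46.5] [ 21.1 314.8] 63.4 z 77.4 57
post [ 616.3 -237.9] [16.1 16.3] 1.6 z 133.4 48
finger [ 613.6 -228. ] [62.8 43.3] 62.1 z 102.0 175
table [500.6 -19.7] [ 95.2 449.7] 40.1 z 42.4 643
```

View pics/c1.png

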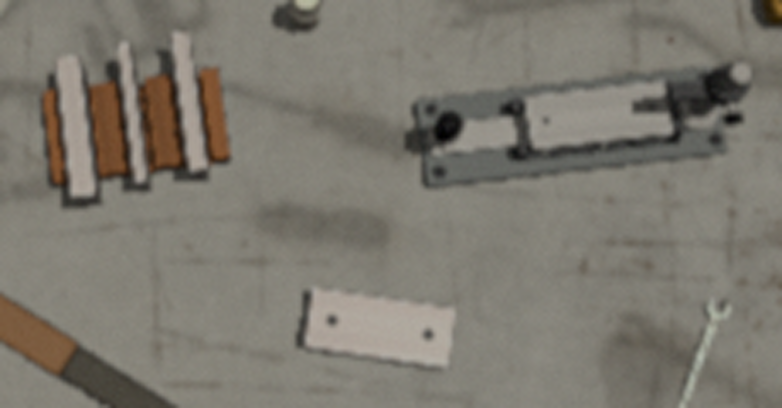

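The crop shows the rack plates left to right as thick (75,125), thin (130,115) and middle (190,105). Plate_24 is at (378,328), and the support's finger is at about (655,105). The only plate_24 look-alikes are the green one and the rack plates, so the pale flat plate is the right one.

```bash
cat >> h.py <<'E'
def rect(d,m,name,zc=None,P=None):
    P=cloud(d) if P is None else P
    m=(m&(d['range_z']>0)).astype(np.uint8)
    n,l,s,_=cv2.connectedComponentsWithStats(m,connectivity=4); k=1+s[1:,4].argmax(); q=P[l==k]
    z=np.median(q[:,2]); zc=z if zc is None else zc
    c=max(cv2.findContours((l==k).astype(np.uint8),0,2)[0],key=cv2.contourArea)[:,0]
    w=np.array([pt(d,u,v,zc)[:2] for u,v in c])*1000
    r=cv2.minAreaRect(w.astype(np.float32));ang=r[2]+(0 if r[1][0]>=r[1][1] else 90)
    ang=(ang+90)%180-90
    print(name,np.round(r[0],1),np.round(sorted(r[1]),1),'long-axis deg',round(ang,1),'z',round(z*1000,1),len(q)); return r[0],ang
def win(u0,u1,v0,v1):
    m=np.zeros((420,560),bool);m[v0:v1,u0:u1]=1;return m
E
python3 - <<'E'
from h import *
d=load('top0');P=cloud(d);z=P[...,2]
R=lambda m,n:rect(d,m,n,None,P)
R(win(280,345,240,285)&(z>.015),'p24')
R(win(315,425,175,225)&(z>.006)&(z<.03),'support')
for a,b,n in((212,232,'A'),(232,247,'B'),(247,264,'C')): R(win(a,b,170,230)&(z>.045)&(z<.075),n)
R(win(320,345,185,220)&(z>.065),'knob')
R(win(400,430,170,205)&(z>.12),'post')
R(win(383,420,175,215)&(z>.085)&(z<.115),'finger+collar')
R(win(350,400,180,215)&(z>.037)&(z<.05),'table')
q=P[win(383,410,175,215)&(z>.06)];print((q*1000).round(0).astype(int).tolist())
d=load('side0');P=cloud(d)
q=P[win(270,345,235,335)&(P[...,2]>.07)];print((q[::6]*1000).round(0).astype(int).tolist())
E
```

```text
p24 [426.9  35.7] [ 50.4 119.4] long-axis deg 81.9 z 25.2 770
support [ 601.4 -130.5] [ 79.9 261.2] long-axis deg -82.8 z 12.6 1390
A [588.2 288.6] [ 20.9 122. ] long-axis deg 8.8 z 56.7 313
B [600.2 242.1] [ 10.5 121.1] long-axis deg 8.7 z 56.8 157
C [609.8 195.3] [ 15.1 121.8] long-axis deg 8.8 z 56.9 223
knob [588.1 -18.6] [21.5 22.3] long-axis deg -44.6 z 77.4 56
post [ 615.5 -237.1] [14.7 22. ] long-axis deg -45.6 z 133.4 48
finger+collar [ 602.5 -225.1] [49.2 63. ] long-axis deg -67.5 z 102.0 175
table [ 605.1 -147.7] [ 46.7 120.5] long-axis deg -82.8 z 42.4 666
[[629, -229, 87], [624, -226, 105], [623, -225, 98], [621, -225, 105], [620, -208, 98], [319, 121, 1200], [620, -214, 99], [620, -217, 97], [620, -219, 98], [620, -222, 100], [619, -223, 102], [617, -224, 110], [617, -194, 99], [616, -196, 102], [617, -200, 99], [617, -202, 99], [618, -206, 97], [617, -209, 97], [618, -211, 96], [617, -214, 98], [617, -216, 101], [617, -218, 100], [616, -220, 103], [616, -223, 103], [615, -224, 108], [616, -194, 90], [614, -194, 101], [614, -196, 100], [614, -199, 100], [613, -201, 102]
[... 1987 characters left out ...]
], [613, -251, 105], [623, -254, 107], [444, -1059, 629], [596, -245, 100], [607, -250, 102], [618, -254, 105], [630, -251, 102], [594, -248, 100], [606, -248, 99], [616, -253, 102], [628, -252, 100], [592, -248, 97], [607, -250, 98], [618, -255, 101], [631, -248, 95], [594, -250, 96], [611, -250, 96], [622, -253, 97], [587, -243, 90], [605, -244, 89], [615, -251, 94], [627, -250, 93], [610, -249, 91], [620, -256, 95], [606, -247, 87], [616, -258, 94], [629, -251, 89], [615, -254, 89], [626, -255, 89], [618, -250, 84], [611, -245, 79], [622, -250, 81], [613, -244, 75], [625, -243, 74], [615, -245, 74], [612, -245, 71], [623, -248, 73], [444, -1059, 629], [444, -1059, 629], [444, -1059, 629]]
```

```bash
cat >> h.py <<'E'
def go(x,y,z,phi,n,com=None):
    """suggest n rows (tool-axis cm, deg) from the present pose to TCP x,y,z and yaw phi of tool x"""
    from scipy.spatial.transform import Rotation as Ro
    o=ctrl.get_obs();R=Ro.from_rotvec(o['tool_rot']).as_matrix();p=np.array(o['tool_pos'])
    f=np.degrees(np.arctan2(R[1,0],R[0,0]));dt=(f-phi+180)%360-180
    D=(np.array([x,y,z])-p)*100;print('t %.2f pos'%o['t'],p.round(4),'phi %.2f'%f,'tilt z',R[:,2].round(3),'F',np.round(o['contact_force'],1),'open %.4f'%o['opening'],'q6 %.2f'%o['q'][5])
    for i in range(n):
        a=np.radians(f-dt*i/n);d=D/n
        s=[d[0]*np.cos(a)+d[1]*np.sin(a), d[0]*np.sin(a)-d[1]*np.cos(a), -d[2]]
        if i==0 or abs(dt)>.5: print([round(v,2) for v in s],round(dt/n,2))
E
python3 -c "
from h import *
go(.427,.036,.18,81.9,14)"
```

```text
t 0.10 pos [ 0.1587 -0.6039  0.2302] phi 14.71 tilt z [-0.     0.002 -1.   ] F [ 0.6  0.6 -0.4] open 0.0853 q6 -0.12
[np.float64(3.01), np.float64(-3.93), np.float64(0.36)] -4.8
[np.float64(3.33), np.float64(-3.67), np.float64(0.36)] -4.8
[np.float64(3.63), np.float64(-3.38), np.float64(0.36)] -4.8
[np.float64(3.9), np.float64(-3.06), np.float64(0.36)] -4.8
[np.float64(4.14), np.float64(-2.72), np.float64(0.36)] -4.8
[np.float64(4.35), np.float64(-2.37), np.float64(0.36)] -4.8
[np.float64(4.54), np.float64(-2.0), np.float64(0.36)] -4.8
[np.float64(4.69), np.float64(-1.61), np.float64(0.36)] -4.8
[np.float64(4.81), np.float64(-1.21), np.float64(0.36)] -4.8
[np.float64(4.89), np.float64(-0.8), np.float64(0.36)] -4.8
[np.float64(4.94), np.float64(-0.39), np.float64(0.36)] -4.8
[np.float64(4.96), np.float64(0.02), np.float64(0.36)] -4.8
[np.float64(4.94), np.float64(0.44), np.float64(0.36)] -4.8
[np.float64(4.88), np.float64(0.85), np.float64(0.36)] -4.8
```

Emit:
send_rows --rows '[[8.5, [3.0, -3.9, 0.4], -4.8], [8.5, [3.3, -3.7, 0.4], -4.8], [8.5, [3.6, -3.4, 0.4], -4.8], [8.5, [3.9, -3.1, 0.4], -4.8], [8.5, [4.1, -2.7, 0.4], -4.8], [8.5, [4.4, -2.4, 0.4], -4.8], [8.5, [4.5, -2.0, 0.4], -4.8], [8.5, [4.7, -1.6, 0.4], -4.8], [8.5, [4.8, -1.2, 0.4], -4.8], [8.5, [4.9, -0.8, 0.4], -4.8]]'

```text
t: 1.35
tool_pos: [0.3494, -0.1457, 0.1909]
tool_rot: [2.681, 1.638, 0.0]
contact_force: [-0.1, -0.5, -1.3]
opening: 0.085
grip_force: 0.0
```

Emit:
send_rows --rows '[[8.5, [4.9, -0.4, 0.4], -4.8], [8.5, [5.0, 0.0, 0.3], -4.8], [8.5, [4.9, 0.4, 0.3], -4.8], [8.5, [4.9, 0.9, 0.3], -4.8], [8.5, [0, 0, 0], 0], [8.5, [0, 0, 0], 0]]'

```text
t: 2.1
tool_pos: [0.4253, 0.0355, 0.1778]
tool_rot: [-2.372, -2.059, 0.002]
contact_force: [-0.3, 0.3, -0.2]
opening: 0.0849
grip_force: 0.0
```

Run:
```python
from h import *
d=snap('wrist','w1');print(d['cam_to_world'].round(3).tolist(),d['fx'])
go(.427,.036,.18,81.9,1)
```

```text
[[0.99, -0.134, -0.046, 0.438], [-0.141, -0.939, -0.313, 0.117], [-0.001, 0.317, -0.948, 0.32], [0.0, 0.0, 0.0, 1.0]] 304.25476594385617
t 2.15 pos [0.4254 0.035  0.178 ] phi 81.85 tilt z [-0.001 -0.    -1.   ] F [-1.  -0.6  0.6] open 0.0852 q6 0.05
[np.float64(0.12), np.float64(0.14), np.float64(-0.2)] -0.05
```

View pics/w1.png

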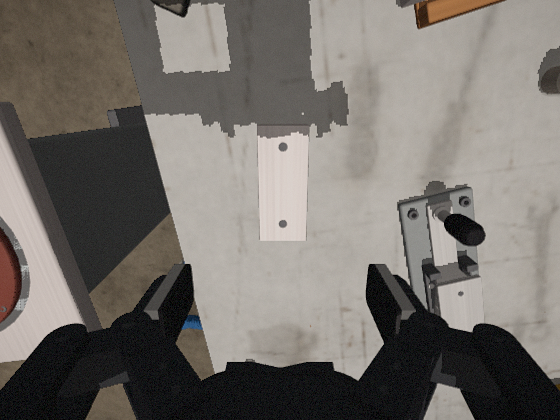

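The wrist view shows plate_24 at (283,185) with corners about (258,130) to (307,241), the knob at (468,230) and the jaws at the bottom.

Run:
```python
from h import *
d=load('w1');P=cloud(d);z=P[...,2]
rect(d,win(230,340,90,260)&(z>.018)&(z<.032),'p24',.024,P)
print(np.median(z[win(320,380,100,200)]))
rect(d,win(420,500,190,250)&(z>.07),'knob',.078,P)
go(.427,.036+.015,.004,81.9,4)
```

```text
p24 [429.6  39.2] [ 49.7 118.8] long-axis deg 81.9 z 23.5 5727
-0.0008736202397606196
knob [587.6 -13.5] [20.9 23.3] long-axis deg -43.6 z 76.5 480
t 2.15 pos [0.4254 0.035  0.178 ] phi 81.85 tilt z [-0.001 -0.    -1.   ] F [-1.  -0.6  0.6] open 0.0852 q6 0.05
[np.float64(0.4), np.float64(-0.02), np.float64(4.35)] -0.01
```

```bash
python3 -c "
from h import *
go(.4305,.053,.005,81.9,4)"
```

```text
t 2.15 pos [0.4254 0.035  0.178 ] phi 81.85 tilt z [-0.001 -0.    -1.   ] F [-1.  -0.6  0.6] open 0.0852 q6 0.05
[np.float64(0.46), np.float64(0.06), np.float64(4.33)] -0.01
```

Emit:
send_rows --rows '[[8.5, [0.9, 0.1, 4.3], 0], [8.5, [0.9, 0.1, 4.3], 0], [8.5, [0, 0, 4.3], 0], [8.5, [0, 0, 3.4], 0], [8.5, [0, 0, 1.0], 0], [4.5, [0, 0, 0], 0], [4.5, [0, 0, 0], 0], [4.5, [0, 0, 0], 0], [4.5, [0, 0, 0], 0]]' --newtons 60

```text
t: 3.28
tool_pos: [0.4323, 0.0528, 0.0075]
tool_rot: [2.37, 2.057, 0.004]
contact_force: [-0.8, -0.4, 6.2]
opening: 0.0483
grip_force: 66.1
```

```bash
python3 -c "
from h import *
u=np.array([.1243,-.9922]);T=np.array([.6045,-.147]);g=T+u*(-.045)
print(g)
go(.4305,.053,.1,81.9,1)"
```

```text
[ 0.5989065 -0.102351 ]
t 3.27 pos [0.4323 0.0528 0.0075] phi 81.91 tilt z [ 0.004 -0.001 -1.   ] F [-0.8 -0.4  6.2] open 0.0483 q6 0.09
[np.float64(-0.01), np.float64(-0.18), np.float64(-9.25)] 0.01
```

Emit:
send_rows --rows '[[4.5, [0, 0, -2.5], 0], [4.5, [0, 0, -5], 0], [4.5, [0, 0, -5], 0], [4.5, [0, 0, 0], 0]]'

```text
t: 3.78
tool_pos: [0.4332, 0.0531, 0.1349]
tool_rot: [2.367, 2.055, 0.011]
contact_force: [0.2, -0.6, -4.6]
opening: 0.0485
grip_force: 65.0
```

Run:
```python
from h import *
d=load('side0');P=cloud(d);z=P[...,2]
rect(d,win(200,245,235,280)&(z>.021)&(z<.03),'p24',.024,P)
rect(d,win(285,305,235,260)&(z>.0755),'knob',.078,P)
rect(d,win(312,335,260,300)&(z>.13),'post',.134,P)
rect(d,win(270,330,255,320)&(z>.038)&(z<.046),'table',.041,P)
q=P[win(225,240,285,310)][...,2];print('bench side',np.median(q))
d=load('top0');P=cloud(d);print('bench top',np.median(P[win(300,340,225,240)][...,2]))
d=snap('wrist','w2');P=cloud(d)
z=P[...,2]
rect(d,win(400,520,150,330)&(z>.07),'knob',.078,P)
o=ctrl.get_obs();print(o['contact_force'],o['opening'],o['tool_pos'])
```

```text
p24 [429.3  33.5] [ 50.8 127.4] long-axis deg 81.9 z 25.8 525
knob [591.5 -23.1] [16.3 20.4] long-axis deg 83.2 z 78.5 32
post [ 618.5 -240.9] [15.1 22.9] long-axis deg 80.2 z 134.4 51
table [ 606.2 -148.7] [ 46.7 125.9] long-axis deg -84.2 z 42.3 493
bench side 0.0009185311879063018
bench top 0.0007369576562645808
knob [540.9 -39.7] [23.7 48.1] long-axis deg -8.6 z 190.8 1067
[ 0.1613809   0.27938629 -5.39314293] 0.04812193166382133 [0.43105416 0.05317381 0.131644  ]
```

View pics/w2.png

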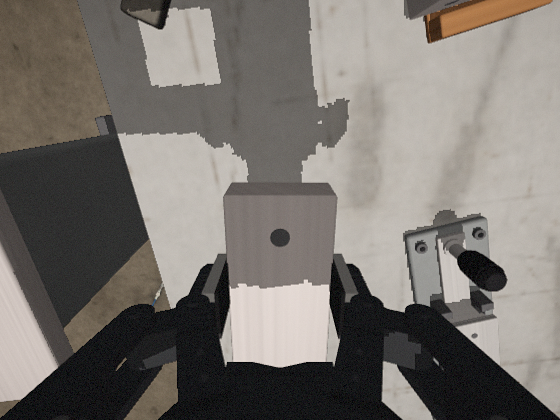

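Plate held, seen from (225,185) to (337,185) at its far end. The knob is at (495,275).

Run:
```python
from h import *
d=load('w2');P=cloud(d);z=P[...,2]
rect(d,win(440,515,230,300)&(z>.072)&(z<.085),'knob',.078,P)
print([ (pt(d,u,v)*1000).round(1).tolist() for u,v in((235,200),(280,200),(325,200),(280,215),(235,270),(325,270))])
tp=np.array([.4311,.0532]);a=np.radians(81.9);ax=np.array([np.cos(a),np.sin(a)])
m=win(222,340,180,285)&(z>.140)&(z<.16)
s=((P[m][:,:2]-tp)@ax)*1000; y=((P[m][:,:2]-tp)@[np.sin(a),-np.cos(a)])*1000
print('end',np.percentile(s,[90,99,99.9]),'y',np.percentile(y,[.5,99.5]),'z',np.median(P[m][:,2]),np.polyfit(s,P[m][:,2]*1000,1))
v,u=np.nonzero(m);print(v.min())
# edge yaw
l=[];
for uu in range(230,332,4):
    vv=np.nonzero(m[:,uu])[0].min(); l.append(P[vv,uu,:2])
l=np.array(l);k=l[-1]-l[0];print('edge angle',np.degrees(np.arctan2(k[1],k[0])))
```

```text
knob [588. -13.] [19.8 22.4] long-axis deg -40.8 z 76.7 530
[[420.8, 98.7, 151.7], [440.0, 95.6, 150.6], [459.5, 92.6, 150.0], [439.1, 89.1, 151.7], [414.0, 64.0, 149.7], [456.0, 58.8, 151.6]]
end [44.17649989 45.78249597 45.95377003] y [-23.10022335  29.26553322] z 0.15086941016300726 [-3.91759902e-02  1.51603563e+02]
188
edge angle -8.493435883530452
```

```bash
python3 -c "
from h import *
go(.5973,-.0948,.13,97.15,5)"
```

```text
t 3.83 pos [0.4311 0.0532 0.1316] phi 81.92 tilt z [ 0.004  0.    -1.   ] F [ 0.2  0.3 -5.4] open 0.0481 q6 0.09
[np.float64(-2.46), np.float64(3.71), np.float64(0.03)] -3.05
[np.float64(-2.66), np.float64(3.57), np.float64(0.03)] -3.05
[np.float64(-2.84), np.float64(3.43), np.float64(0.03)] -3.05
[np.float64(-3.02), np.float64(3.27), np.float64(0.03)] -3.05
[np.float64(-3.19), np.float64(3.1), np.float64(0.03)] -3.05
```

Emit:
send_rows --rows '[[4.5, [-2.5, 3.7, 0], -3.05], [4.5, [-2.7, 3.6, 0], -3.05], [4.5, [-2.8, 3.4, 0], -3.05], [4.5, [-3.0, 3.3, 0], -3.05], [4.5, [-3.2, 3.1, 0], -3.05], [4.5, [0, 0, 0], 0], [4.5, [0, 0, 0], 0]]'

```text
t: 4.7
tool_pos: [0.5945, -0.0944, 0.127]
tool_rot: [-2.075, -2.351, 0.004]
contact_force: [0.1, -0.4, -4.5]
opening: 0.0482
grip_force: 65.2
```

Run:
```python
from h import *
go(.5973,-.0948,.052,97.15,1)
d=snap('wrist','w3');t=snap('top','top1')
```

```text
t 4.70 pos [ 0.5945 -0.0944  0.127 ] phi 97.14 tilt z [-0.006  0.002 -1.   ] F [ 0.1 -0.4 -4.5] open 0.0482 q6 -0.41
[np.float64(-0.08), np.float64(0.27), np.float64(7.5)] -0.01
```

View pics/w3.png

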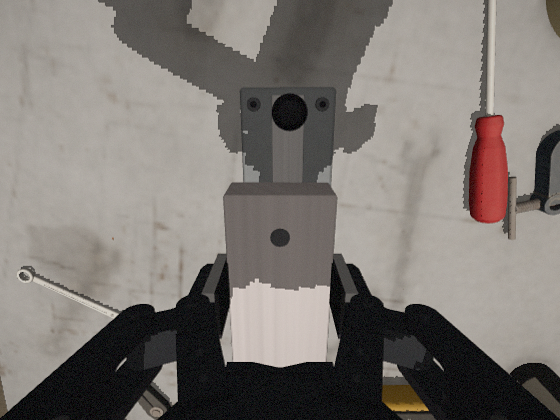

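The view shows the knob at (290,112) and the support foot at 241–335 px, with the plate in hand at 225–337 px.

Run:
```python
from h import *
from scipy.spatial.transform import Rotation as Ro
d=load('w3');P=cloud(d);z=P[...,2]
o=ctrl.get_obs();R=Ro.from_rotvec(o['tool_rot']).as_matrix();p=np.array(o['tool_pos'])
L=lambda q:((q-p)@R)*1000
k,_=rect(d,win(265,315,85,140)&(z>.072)&(z<.085),'knob',.078,P)
print('knob tool',L(np.array([k[0]/1000,k[1]/1000,.078])))
s,_=rect(d,win(230,345,80,180)&(z>.003)&(z<.02)&(d['range_z']>0),'foot',None,P)
f=P[win(230,345,80,180)&(z>.005)&(z<.02)];l=L(f);print('foot y',np.percentile(l[:,1],[1,99]),'x',np.percentile(l[:,0],[1,99]))
m=win(222,340,183,285)&(z>.135)&(z<.155);l=L(P[m]);print('plate y',np.percentile(l[:,1],[1,99]),'xend',np.percentile(l[:,0],99.5),'z',np.median(l[:,2]))
```

```text
knob [591.6 -16.3] [19.6 19.9] long-axis deg 7.1 z 77.0 916
knob tool [77.57368315  6.61308177 50.48835051]
foot [594.2 -36.2] [74.3 77. ] long-axis deg 7.2 z 9.9 7404
foot y [-31.10999824  44.8345951 ] x [20.92399084 94.45751958]
plate y [-23.98759728  25.71949914] xend 45.20680105484236 z -14.566500547927395
```

Emit:
send_rows --rows '[[4.5, [0, 0.5, 2.5], 0], [4.5, [0, 0, 3.0], 0], [4.5, [0, 0, 2.0], 0], [4.5, [0, 0, 0], 0], [4.5, [0, 0, 0], 0]]'

```text
t: 5.42
tool_pos: [0.6023, -0.0946, 0.0565]
tool_rot: [2.077, 2.355, 0.001]
contact_force: [0.6, -0.6, -4.7]
opening: 0.0485
grip_force: 65.1
```

Run:
```python
from h import *
go(.6007,-.1317,.0485,97.15,1)
```

```text
t 5.42 pos [ 0.6023 -0.0946  0.0565] phi 97.18 tilt z [ 0.002 -0.001 -1.   ] F [ 0.6 -0.6 -4.7] open 0.0485 q6 -0.40
[np.float64(-3.66), np.float64(-0.62), np.float64(0.8)] 0.03
```

Emit:
send_rows --rows '[[4.5, [-1.0, 0, 0.2], 0], [4.5, [-1.2, 0, 0.2], 0], [4.5, [-1.0, 0, 0], 0], [4.5, [-0.5, 0, 0], 0], [4.5, [0, 0, 0.2], 0], [4.5, [0, 0, 0.2], 0], [4.5, [0, 0, 0], 0]]'

```text
t: 6.3
tool_pos: [0.6065, -0.1315, 0.0486]
tool_rot: [2.077, 2.356, -0.001]
contact_force: [-4.2, -1.3, 3.9]
opening: 0.0486
grip_force: 66.1
```

Emit:
send_rows --rows '[[7.5, [0, 0, 0], 0], [7.5, [0, 0, 0], 0], [7.5, [0, 0, 0], 0], [7.5, [0, 0, -4], 0], [8, [0, 0, -6], 0], [8, [0, 0, -6], 0], [8, [0, 0, 0], 0]]'

```text
t: 7.18
tool_pos: [0.6099, -0.1324, 0.2154]
tool_rot: [2.07, 2.347, 0.008]
contact_force: [-0.2, -0.7, -0.3]
opening: 0.08
grip_force: 0.0
```

Run:
```python
from h import *
d=snap('wrist','w4');snap('top','top2');snap('side','side2')
go(.6098,.1953,.2,8.8,10)
```

```text
t 7.33 pos [ 0.6057 -0.131   0.2062] phi 97.17 tilt z [-0.001  0.001 -1.   ] F [ 0.6 -0.2 -0.9] open 0.0802 q6 -0.46
[np.float64(3.23), np.float64(0.45), np.float64(0.06)] 8.84
[np.float64(3.26), np.float64(-0.05), np.float64(0.06)] 8.84
[np.float64(3.22), np.float64(-0.55), np.float64(0.06)] 8.84
[np.float64(3.09), np.float64(-1.04), np.float64(0.06)] 8.84
[np.float64(2.9), np.float64(-1.5), np.float64(0.06)] 8.84
[np.float64(2.63), np.float64(-1.93), np.float64(0.06)] 8.84
[np.float64(2.3), np.float64(-2.31), np.float64(0.06)] 8.84
[np.float64(1.92), np.float64(-2.64), np.float64(0.06)] 8.84
[np.float64(1.49), np.float64(-2.9), np.float64(0.06)] 8.84
[np.float64(1.03), np.float64(-3.1), np.float64(0.06)] 8.84
```

View pics/w4.png

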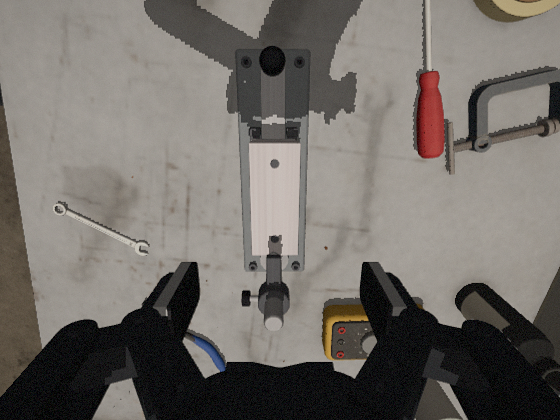

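The view shows the plate on the table (249–300, 140–255), under the finger at (275,240), with the knob at (272,60) and the post at (273,320). I'll measure the lateral fit and the gap.

Run:
```python
from h import *
d=load('w4');P=cloud(d);z=P[...,2]
V=d['range_z']>0
k,_=rect(d,win(255,290,40,80)&(z>.07)&(z<.085),'knob',.078,P)
c,a=rect(d,win(240,310,135,262)&(z>.058)&(z<.072),'plate',None,P)
f,_=rect(d,win(262,290,230,275)&(z>.085)&(z<.107),'finger',None,P)
po,_=rect(d,win(255,290,305,335)&(z>.12)&(z<.145),'post',None,P)
ft,_=rect(d,win(225,320,50,275)&(z>.003)&(z<.025),'foot',None,P)
k,po,c=map(np.array,(k,po,c))
u=(po-k)/np.linalg.norm(po-k);n=np.array([-u[1],u[0]]);print('k-post',np.linalg.norm(po-k),'ang',np.degrees(np.arctan2(u[1],u[0])))
print('plate along from knob',(c-k)@u,'lat',(c-k)@n)
m=win(268,282,236,262)&V&(z>.085);print('finger z',np.percentile(z[m]*1000,[5,25,50,75,95]))
m=win(255,265,160,230)&V;print('plate z',np.median(z[m]),'bench',np.median(z[win(320,400,200,250)&V]))
m=win(268,282,215,270)
for v in range(228,275,3): print(v,(z[v,272:279:3]*1000).round(1))
t=load('top2');PT=cloud(t);zt=PT[...,2]
rect(t,win(335,410,175,225)&(zt>.058)&(zt<.075),'plate top',None,PT)
q=PT[win(383,400,180,215)&(zt>.09)&(zt<.11)];print('top finger z',np.median(q[:,2]),len(q))
```

```text
knob [592.2 -17.2] [21.  21.1] long-axis deg -44.2 z 76.7 557
plate [ 609.4 -145.2] [ 49.8 120. ] long-axis deg -83.1 z 64.5 5572
finger [ 614.3 -197. ] [13.5 24.1] long-axis deg -82.8 z 95.9 305
post [ 619.1 -231.4] [17.1 25.9] long-axis deg -83.8 z 132.4 408
foot [ 606.  -128.5] [ 77.3 258.9] long-axis deg -82.8 z 9.8 8095
k-post 215.90799688570237 ang -82.85322474382191
plate along from knob 129.15517187333447 lat 1.0760726206688187
finger z [87.19503048 90.46932804 94.77248511 95.90630432 97.15432868]
plate z 0.06453217084389695 bench -0.0009438579038125727
228 [64.3 63.4 64.7]
231 [63.2 64.8 63. ]
234 [63.7 64.8 65.2]
237 [64.4 64.5 65.6]
240 [65.3 64.8 64.9]
243 [64.6 64.8 64.5]
246 [64.6 64.9 65. ]
249 [62.6 64.6 64. ]
252 [85.5 85.9 63.3]
255 [90.5 91.4 90.1]
258 [95.7 96.  94.8]
261 [97.4 96.5 96.2]
264 [96.1 97.4 95.3]
267 [95.8 96.5 96.3]
270 [96.3 98.6 96.5]
273 [95.7 95.9 96.8]
plate top [ 601.7 -108.1] [45.4 51.9] long-axis deg 0.5 z 66.4 245
top finger z nan 0
  return _methods._mean(a, axis=axis, dtype=dtype,
  ret = ret.dtype.type(ret / rcount)
```

Emit:
send_rows --rows '[[8, [3.2, 0.5, 0], 8.84], [8, [3.3, 0, 0], 8.84], [8, [3.2, -0.6, 0], 8.84], [6, [3.1, -1.0, 0], 8.84], [4, [2.9, -1.5, 0], 8.84], [4, [2.6, -1.9, 0], 8.84], [4, [2.3, -2.3, 0], 8.84], [4, [1.9, -2.6, 0], 8.84], [4, [1.5, -2.9, 0], 8.84], [4, [1.0, -3.1, 0], 8.84]]'

```text
t: 8.57
tool_pos: [0.6101, 0.1948, 0.2039]
tool_rot: [3.132, 0.232, -0.008]
contact_force: [-0.5, -0.7, -0.1]
opening: 0.0399
grip_force: 0.0
```

Emit:
send_rows --rows '[[4, [0, 0, 3], 0], [4, [0, 0, 3], 0], [4, [0, 0, 0], 0], [4, [0, 0, 0], 0]]'

```text
t: 9.07
tool_pos: [0.6114, 0.1939, 0.1469]
tool_rot: [3.132, 0.24, -0.002]
contact_force: [0.7, -0.4, 0.2]
opening: 0.0403
grip_force: 0.0
```

Run:
```python
from h import *
from scipy.spatial.transform import Rotation as Ro
go(.6098,.1953,.035,8.8,1)
d=snap('wrist','w5');P=cloud(d);z=P[...,2]
o=ctrl.get_obs();R=Ro.from_rotvec(o['tool_rot']).as_matrix();p=np.array(o['tool_pos'])
m=((z>.05)&(z<.062)&(d['range_z']>0)).astype(np.uint8)
n,l,s,ce=cv2.connectedComponentsWithStats(m,connectivity=4)
for i in range(1,n):
    if s[i,4]>300:
        q=((P[l==i]-p)@R)*1000
        r=cv2.minAreaRect(q[:,:2].astype(np.float32))
        print(s[i],'tool ctr',np.round(r[0],1),np.round(r[1],1),round(r[2],1),'x',np.percentile(q[:,0],[1,99]).round(1),'y',np.percentile(q[:,1],[1,99]).round(1))
```

```text
t 9.07 pos [0.6114 0.1939 0.1469] phi 8.76 tilt z [-0.001 -0.    -1.   ] F [ 0.7 -0.4  0.2] open 0.0403 q6 1.61
[np.float64(-0.14), np.float64(-0.17), np.float64(11.19)] -0.04
[   0    0   40   75 1384] tool ctr [ 127.6 -189.2] [54.5 20.3] 46.8 x [105.5 147.1] y [-200.9 -167.5]
[ 405   93   39   37 1067] tool ctr [ 75.9 105. ] [24.9 25.3] 42.1 x [64.1 88.2] y [ 93.5 116.1]
[ 266  131   20  141 2569] tool ctr [ 2.4 -4.5] [119.6  14.9] 0.2 x [-55.8  61.5] y [-11.7   2.7]
[ 206  134   21  129 1695] tool ctr [  5.8 -52.3] [ 10.5 107.7] 90.0 x [-45.8  59.2] y [-57.1 -47.2]
[ 136  141   45  139 3668] tool ctr [  -5.5 -100.1] [120.2  20.7] 0.0 x [-63.5  54.2] y [-109.8  -90.1]
[499 252  30  26 315] tool ctr [-49.  199.8] [22.8 13. ] 36.9 x [-61.1 -41. ] y [192.7 209.2]
```

View pics/w5.png

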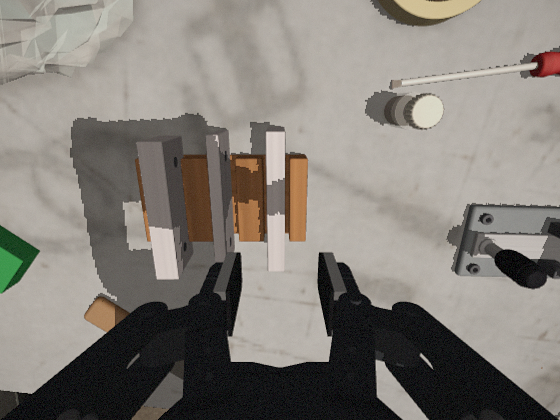

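Emit:
send_rows --rows '[[3.6, [0.2, -0.5, 4], 0], [3.6, [0, 0, 4], 0], [3.6, [0, 0, 2.3], 0], [3.6, [0, 0, 1], 0], [3.6, [0, 0, 0], 0], [1.0, [0, 0, 0], 0], [1.0, [0, 0, 0], 0], [1.0, [0, 0, 0], 0], [1.0, [0, 0, 0], 0]]' --newtons 60

```text
t: 10.25
tool_pos: [0.6144, 0.1995, 0.0365]
tool_rot: [-3.132, -0.24, -0.006]
contact_force: [1.2, -0.6, 6.5]
opening: 0.0141
grip_force: 60.3
```

Emit:
send_rows --rows '[[1, [0, 0, -2], 0], [1, [0, 0, -5], 0], [1, [0, 0, -5], 0], [1, [0, 0, 0], 0]]'

```text
t: 10.75
tool_pos: [0.6159, 0.2, 0.1614]
tool_rot: [-3.131, -0.24, -0.017]
contact_force: [1.0, 0.3, -2.6]
opening: 0.0137
grip_force: 59.3
```

```bash
python3 -c "
from h import *
go(.41,.06,.13,90,8)"
```

```text
t 10.75 pos [0.6159 0.2    0.1614] phi 8.77 tilt z [ 0.011  0.002 -1.   ] F [ 1.   0.3 -2.6] open 0.0137 q6 1.62
[np.float64(-2.81), np.float64(1.34), np.float64(0.39)] -10.15
[np.float64(-3.0), np.float64(0.82), np.float64(0.39)] -10.15
[np.float64(-3.1), np.float64(0.28), np.float64(0.39)] -10.15
[np.float64(-3.1), np.float64(-0.27), np.float64(0.39)] -10.15
[np.float64(-3.0), np.float64(-0.81), np.float64(0.39)] -10.15
[np.float64(-2.81), np.float64(-1.33), np.float64(0.39)] -10.15
[np.float64(-2.54), np.float64(-1.81), np.float64(0.39)] -10.15
[np.float64(-2.18), np.float64(-2.23), np.float64(0.39)] -10.15
```

Emit:
send_rows --rows '[[1, [-2.8, 1.3, 0], -10.15], [1, [-3.0, 0.8, 0], -10.15], [1, [-3.1, 0.3, 0], -10.15], [1, [-3.1, -0.3, 0.5], -10.15], [1, [-3.0, -0.8, 0.5], -10.15], [1, [-2.8, -1.3, 0.5], -10.15], [1, [-2.5, -1.8, 0.5], -10.15], [1, [-2.2, -2.2, 1], -10.15], [1, [0, 0, 3], 0], [1, [0, 0, 0], 0]]'

```text
t: 12.0
tool_pos: [0.4042, 0.0599, 0.0909]
tool_rot: [-2.219, -2.216, 0.008]
contact_force: [0.5, -0.4, -2.3]
opening: 0.0137
grip_force: 59.2
```

```bash
python3 -c "
from h import *
go(.41,.06,.031,90,1)"
```

```text
t 12.00 pos [0.4042 0.0599 0.0909] phi 89.94 tilt z [-0.008  0.    -1.   ] F [ 0.5 -0.4 -2.3] open 0.0137 q6 -0.03
[np.float64(0.02), np.float64(0.58), np.float64(5.99)] -0.06
```

Emit:
send_rows --rows '[[1, [0, 0, 3], 0], [1, [0, 0, 2], 0], [1, [0, 0, 0.4], 0], [1, [0, 0, 0], 0], [1, [0, 0, 0], 0]]'

```text
t: 12.62
tool_pos: [0.4087, 0.0599, 0.0416]
tool_rot: [2.221, 2.22, 0.002]
contact_force: [1.1, -0.0, -2.6]
opening: 0.0137
grip_force: 59.2
```

Emit:
send_rows --rows '[[1, [0, 0, 0.5], 0], [1, [0, 0, 0.3], 0], [1, [0, 0, 0.1], 0], [1, [0, 0, 0], 0], [1, [0, 0, 0], 0]]'

```text
t: 13.25
tool_pos: [0.4077, 0.0598, 0.0314]
tool_rot: [2.222, 2.221, 0.0]
contact_force: [-0.9, 0.9, -1.9]
opening: 0.0136
grip_force: 59.3
```

Emit:
send_rows --rows '[[1, [0, 0, 0.15], 0], [1, [0, 0, 0.1], 0], [1, [0, 0, 0], 0], [1, [0, 0, 0], 0]]'

```text
t: 13.75
tool_pos: [0.4082, 0.0598, 0.0304]
tool_rot: [-2.222, -2.221, 0.001]
contact_force: [-4.3, -0.6, 8.5]
opening: 0.0138
grip_force: 60.7
```

Emit:
send_rows --rows '[[8.5, [0, 0, 0], 0], [8.5, [0, 0, 0], 0], [8.5, [0, 0, 0], 0], [8.5, [0, 0, 0], 0], [8.5, [0, 1.5, 0], 0], [8.5, [0, 1.3, 0], 0], [8.5, [0, 0.5, 0], 0], [8.5, [0, 0.5, 0], 0], [8.5, [0, 0.5, 0], 0], [8.5, [0, 0.5, 0], 0]]'

```text
t: 15.0
tool_pos: [0.4558, 0.0598, 0.0288]
tool_rot: [-2.222, -2.221, 0.0]
contact_force: [-0.3, -0.3, 0.5]
opening: 0.0847
grip_force: 0.0
```

Run:
```python
from h import *
d=snap('wrist','w6');go(.41,.06,.03,90,1)
```

```text
t 15.05 pos [0.4565 0.0598 0.029 ] phi 89.96 tilt z [ 0.001 -0.    -1.   ] F [ 0.1 -0.8  1.4] open 0.0849 q6 -0.03
[np.float64(0.02), np.float64(-4.65), np.float64(-0.1)] -0.04
```

View pics/w6.png

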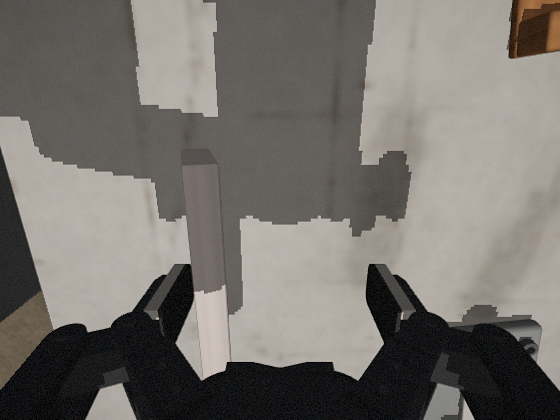

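The plate (182–230, 150–375) is still on edge against the left finger, so I'll keep pushing.

Emit:
send_rows --rows '[[8.5, [0, 0.4, 0], 0], [8.5, [0, 0.4, 0], 0], [8.5, [0, 0.4, 0], 0], [8.5, [0, 0.4, 0], 0], [8.5, [0, 0, 0], 0], [8.5, [0, 0, 0], 0]]'

```text
t: 15.8
tool_pos: [0.4715, 0.0598, 0.0287]
tool_rot: [-2.222, -2.221, 0.0]
contact_force: [-0.5, 0.3, 0.1]
opening: 0.0853
grip_force: 0.0
```

Run:
```python
from h import *
from scipy.spatial.transform import Rotation as Ro
d=snap('wrist','w7');P=cloud(d);z=P[...,2]
go(.41,.06,.03,90,1)
o=ctrl.get_obs();R=Ro.from_rotvec(o['tool_rot']).as_matrix();p=np.array(o['tool_pos'])
q=((P[(z>.008)&(d['range_z']>0)&win(150,380,140,290)]-p)@R)*1000
q=q[(q[:,0]>15)&(abs(q[:,1])<60)];print(len(q),np.percentile(q,[1,50,99],axis=0).round(1))
```

```text
t 15.85 pos [0.4715 0.0598 0.0287] phi 89.96 tilt z [-0. -0. -1.] F [ 0.6 -0.1  0.3] open 0.0848 q6 -0.03
[np.float64(0.01), np.float64(-6.15), np.float64(-0.13)] -0.04
7607 [[ 15.5 -51.3  12.8]
 [ 39.3 -27.   14.2]
 [ 59.6  -2.6  18.9]]
```

Emit:
send_rows --rows '[[8.5, [1.5, -1.4, 0], 0], [8.5, [0, -1.4, 0], 0], [8.5, [0, 0, 0], 0], [8.5, [0, 0, 1.2], 0], [8.5, [0, 0, 1.0], 0], [4.5, [0, 0, 0.2], 0], [4.5, [0, 0, 0], 0], [4.5, [0, 0, 0], 0], [4.5, [0, 0, 0], 0]]' --newtons 60

```text
t: 16.98
tool_pos: [0.444, 0.0748, 0.005]
tool_rot: [2.222, 2.22, 0.001]
contact_force: [0.9, 0.7, -1.2]
opening: 0.0482
grip_force: 62.1
```

Emit:
send_rows --rows '[[4.5, [0, 0, -2.5], 0], [4.5, [0, 0, -5], 0], [4.5, [0, 0, -5], 0], [4.5, [0, 0, -1], 0], [4.5, [0, 0, 0], 0], [4.5, [0, 0, 0], 0]]'

```text
t: 17.73
tool_pos: [0.4419, 0.0748, 0.137]
tool_rot: [-2.22, -2.218, 0.005]
contact_force: [0.8, -0.4, -2.3]
opening: 0.0481
grip_force: 63.0
```

```bash
python3 -c "
from h import *
go(.6009,-.0953,.13,97.15,5)"
```

```text
t 17.73 pos [0.4419 0.0748 0.137 ] phi 89.96 tilt z [-0.005  0.    -1.   ] F [ 0.8 -0.4 -2.3] open 0.0481 q6 0.00
[np.float64(-3.4), np.float64(3.18), np.float64(0.14)] -1.44
[np.float64(-3.48), np.float64(3.1), np.float64(0.14)] -1.44
[np.float64(-3.56), np.float64(3.01), np.float64(0.14)] -1.44
[np.float64(-3.63), np.float64(2.92), np.float64(0.14)] -1.44
[np.float64(-3.7), np.float64(2.83), np.float64(0.14)] -1.44
```

Emit:
send_rows --rows '[[4.5, [-3.4, 3.2, 0.1], -1.44], [4.5, [-3.5, 3.1, 0.1], -1.44], [4.5, [-3.6, 3.0, 0.1], -1.44], [4.5, [-3.6, 2.9, 0.1], -1.44], [4.5, [-3.7, 2.8, 0.1], -1.44], [4.5, [0, 0, 0], 0], [4.5, [0, 0, 0], 0], [4.5, [0, 0, 0], 0]]'

```text
t: 18.73
tool_pos: [0.6012, -0.0946, 0.1336]
tool_rot: [-2.076, -2.355, 0.001]
contact_force: [0.2, 0.3, -1.2]
opening: 0.0481
grip_force: 63.1
```

Run:
```python
from h import *
from scipy.spatial.transform import Rotation as Ro
go(.6009,-.0953,.08,97.15,1)
d=snap('wrist','w8');P=cloud(d);z=P[...,2]
o=ctrl.get_obs();R=Ro.from_rotvec(o['tool_rot']).as_matrix();p=np.array(o['tool_pos'])
L=lambda q:((q-p)@R)*1000
k,_=rect(d,win(240,330,60,180)&(z>.072)&(z<.085),'knob',.078,P)
print('knob tool',L(np.array([k[0]/1000,k[1]/1000,.078])))
m=win(215,345,180,285)&(z>.13)&(z<.155);l=L(P[m]);print('plate y',np.percentile(l[:,1],[1,99]),'xend',np.percentile(l[:,0],99.5),'z',np.median(l[:,2]),'slope x',np.polyfit(l[:,0],l[:,2],1),np.polyfit(l[:,1],l[:,2],1))
```

```text
t 18.73 pos [ 0.6012 -0.0946  0.1336] phi 97.21 tilt z [-0.002  0.001 -1.   ] F [ 0.2  0.3 -1.2] open 0.0481 q6 -0.40
[np.float64(-0.06), np.float64(-0.04), np.float64(5.36)] 0.06
knob [591.7 -16.5] [20. 20.] long-axis deg -72.0 z 77.0 868
knob tool [78.76363292  0.25502074 56.16628803]
plate y [-26.25599408  27.81932668] xend 44.82345467309712 z -9.1225087172992 slope x [  0.05970998 -10.31951697] [-1.20320120e-03 -8.95269176e+00]
```

Run:
```python
from h import *
for f,lo,hi in(('w3',.135,.155),('w8',.13,.155),('w2',.140,.16)):
    d=load(f);P=cloud(d);z=P[...,2];m=win(235,325,195,280)&(z>lo)&(z<hi);print(f,np.polyfit(P[m][:,1],z[m],1), m.sum())
    m=win(235,325,290,355)&(z>lo)&(z<hi);q=P[m];print('  near',np.median(q[:,1]),np.median(q[:,2]))
    m=win(235,325,195,215)&(z>lo)&(z<hi);q=P[m];print('  far',np.median(q[:,1]),np.median(q[:,2]))
```

```text
w3 [0.00432541 0.14333423] 7617
  near -0.11545982588269635 0.14275894838841718
  far -0.05369058673690598 0.1430707307323306
w8 [0.00715056 0.14382372] 7613
  near -0.1209094001629693 0.14299060804690622
  far -0.056023020831838986 0.14340502257959892
w2 [0.00292095 0.1506906 ] 7624
  near 0.03217839539506337 0.1507319784732588
  far 0.09370657919963861 0.15093522487617353
```

Emit:
send_rows --rows '[[4.5, [0, 0, 2.5], 0], [4.5, [0, 0, 2.5], 0], [4.5, [0, 0, 0.7], 0], [4.5, [0, 0, 0], 0], [4.5, [0, 0, 0], 0], [4.5, [0, 0, 0], 0]]'

```text
t: 19.52
tool_pos: [0.6032, -0.0958, 0.0792]
tool_rot: [2.077, 2.354, 0.001]
contact_force: [0.2, -1.0, -0.9]
opening: 0.0479
grip_force: 63.1
```

Emit:
send_rows --rows '[[4.5, [0, 0, 0.4], 0], [4.5, [0, 0, 0], 0], [4.5, [0, 0, 0], 0]]'

```text
t: 19.9
tool_pos: [0.6023, -0.0957, 0.0737]
tool_rot: [-2.078, -2.356, 0.0]
contact_force: [-0.4, 0.2, -1.7]
opening: 0.0477
grip_force: 63.1
```

Emit:
send_rows --rows '[[4.5, [0, 0, 0.1], 0], [4.5, [0, 0, 0], 0], [4.5, [0, 0, 0], 0]]'

```text
t: 20.27
tool_pos: [0.6024, -0.0956, 0.0728]
tool_rot: [2.078, 2.356, 0.0]
contact_force: [-0.5, 0.2, -1.6]
opening: 0.0481
grip_force: 63.1
```

Emit:
send_rows --rows '[[4.5, [-0.5, 0, 0.05], 0], [4.5, [-0.6, 0, 0], 0], [4.5, [-0.6, 0, 0], 0], [4.5, [-0.3, 0, 0], 0], [4.5, [0, 0, 0], 0], [4.5, [0, 0, 0], 0]]'

```text
t: 21.02
tool_pos: [0.6048, -0.1154, 0.0723]
tool_rot: [-2.078, -2.356, -0.0]
contact_force: [-0.7, 0.7, -3.0]
opening: 0.0478
grip_force: 63.1
```

Emit:
send_rows --rows '[[4.5, [-0.4, 0, 0], 0], [4.5, [-0.4, 0, 0], 0], [4.5, [-0.4, 0, 0], 0], [4.5, [-0.4, 0, 0], 0], [4.5, [0, 0, 0], 0], [4.5, [0, 0, 0], 0]]'

```text
t: 21.78
tool_pos: [0.6068, -0.1314, 0.0723]
tool_rot: [-2.078, -2.356, -0.0]
contact_force: [-0.7, 0.5, -1.4]
opening: 0.0479
grip_force: 63.1
```

No contact so far. I'll lower and release.

Emit:
send_rows --rows '[[4.5, [0, 0, 0.1], 0], [4.5, [0, 0, 0.1], 0], [4.5, [0, 0, 0.05], 0], [4.5, [0, 0, 0], 0], [4.5, [0, 0, 0], 0]]'

```text
t: 22.4
tool_pos: [0.6069, -0.1313, 0.07]
tool_rot: [2.078, 2.356, 0.0]
contact_force: [-0.6, 0.6, -1.2]
opening: 0.0479
grip_force: 63.3
```

Emit:
send_rows --rows '[[4.5, [0, 0, 0.1], 0], [4.5, [0, 0, 0], 0], [4.5, [0, 0, 0], 0]]'

```text
t: 22.78
tool_pos: [0.607, -0.1313, 0.0699]
tool_rot: [-2.078, -2.356, 0.0]
contact_force: [-3.5, 2.6, 4.6]
opening: 0.0481
grip_force: 63.9
```

Emit:
send_rows --rows '[[7.5, [0, 0, 0], 0], [7.5, [0, 0, 0], 0], [7.5, [0, 0, 0], 0], [7.5, [0, 0, -4], 0], [8, [0, 0, -5], 0], [8, [0, 0, -5], 0], [8, [0, 0, 0], 0], [8, [0, 0, 0], 0]]'

```text
t: 23.78
tool_pos: [0.6066, -0.1313, 0.2083]
tool_rot: [-2.078, -2.356, 0.0]
contact_force: [-0.1, -0.2, -0.0]
opening: 0.0803
grip_force: 0.0
```

Run:
```python
from h import *
d=snap('wrist','w9');P=cloud(d);z=P[...,2];V=d['range_z']>0
k,_=rect(d,win(250,300,30,90)&(z>.07)&(z<.085)&(d['frame'].max(2)<70),'knob',.078,P)
c,a=rect(d,win(220,330,115,268)&(z>.073)&(z<.084),'plate15',None,P)
c2,a=rect(d,win(220,330,115,268)&(z>.055)&(z<.070),'plate24 bits',None,P)
k,c=np.array(k),np.array(c);u=np.array([.1243,-.9922]);n=-np.array([u[1],-u[0]])
print('along',(c-k)@u,'lat',(c-k)@n)
go(*0*k,.2,97.15,1) if 0 else go(.6,-.13,.2,97.15,1)
```

```text
knob [592.2 -17.4] [20.8 21.3] long-axis deg 7.1 z 76.9 585
plate15 [ 610.  -145.3] [ 49.8 118. ] long-axis deg -83.0 z 79.5 6134
plate24 bits [602.6 -86.8] [ 2.8 48.7] long-axis deg 7.1 z 63.1 152
along 129.10853327941894 lat 1.7168000076293966
t 23.82 pos [ 0.606  -0.1311  0.207 ] phi 97.16 tilt z [-0.003  0.001 -1.   ] F [-0.2 -0.1 -1.6] open 0.0801 q6 -0.46
[np.float64(0.19), np.float64(-0.59), np.float64(0.7)] 0.01
```

View pics/w9.png

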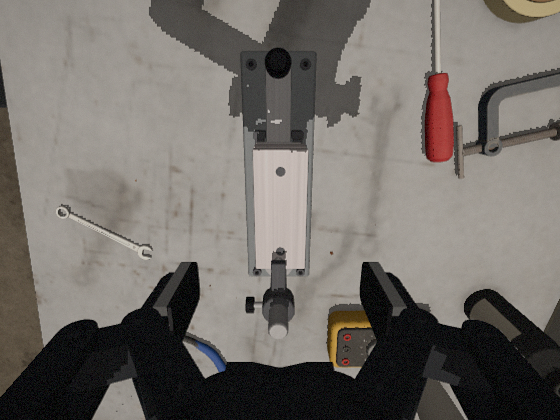

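Emit:
send_rows --rows '[[0, [5, 0, 0], 0], [0, [5, 0, 0], 0], [0, [5, 0, 0], 0], [0, [0, 0, 0], 0], [0, [0, 0, 5], 0], [0, [0, 0, 5], 0], [0, [0, 0, 4], 0], [0, [0, 0, 1.7], 0], [0, [0, 0, 0], 0], [0, [0, 0, 0], 0]]'

```text
t: 25.08
tool_pos: [0.5896, 0.0171, 0.0537]
tool_rot: [2.077, 2.354, 0.003]
contact_force: [-0.2, 0.1, 0.4]
opening: -0.0001
grip_force: 0.0
```

Run:
```python
from h import *
go(.5879,.0175,.048,97.15,1);print(ctrl.get_obs()['contact_force'])
```

```text
t 25.07 pos [0.5896 0.0171 0.0537] phi 97.15 tilt z [ 0.003 -0.    -1.   ] F [-0.2  0.1  0.4] open -0.0001 q6 -0.22
[np.float64(0.06), np.float64(-0.17), np.float64(0.57)] -0.0
[-0.23306935  0.09397082  0.44461508]
```

Emit:
send_rows --rows '[[0, [-0.3, 0, 0.2], 0], [0, [-0.3, 0, 0], 0], [0, [-0.2, 0, 0], 0], [0, [-0.2, 0, 0], 0], [0, [-0.2, 0, 0], 0], [0, [-0.2, 0, 0], 0], [0, [-0.1, 0, 0], 0], [0, [0, 0, 0], 0]]'

```text
t: 26.08
tool_pos: [0.5897, 0.0043, 0.0498]
tool_rot: [-2.077, -2.354, -0.003]
contact_force: [-0.6, 6.2, 1.7]
opening: -0.0002
grip_force: 3.2
```

Emit:
send_rows --rows '[[0, [-0.1, 0, 0], 0], [0, [-0.1, 0, 0], 0], [0, [-0.1, 0, 0], 0], [0, [-0.1, 0, 0], 0], [0, [-0.1, 0, 0], 0], [0, [-0.1, 0, 0], 0], [0, [0, 0, 0], 0]]'

```text
t: 26.95
tool_pos: [0.5903, -0.0, 0.0498]
tool_rot: [-2.075, -2.352, -0.006]
contact_force: [-1.7, 11.7, 2.6]
opening: 0.0001
grip_force: 5.8
```

Emit:
send_rows --rows '[[0, [-0.1, 0, 0], 0], [0, [-0.1, 0, 0], 0], [0, [-0.1, 0, 0], 0], [0, [-0.1, 0, 0], 0], [0, [-0.05, 0, 0], 0], [0, [-0.05, 0, 0], 0]]'

```text
t: 27.7
tool_pos: [0.5909, -0.0049, 0.0498]
tool_rot: [-2.075, -2.352, -0.006]
contact_force: [-2.0, 11.6, 3.2]
opening: 0.0002
grip_force: 6.0
```

Emit:
send_rows --rows '[[0, [-0.05, 0, 0], 0], [0, [-0.05, 0, 0], 0], [0, [-0.05, 0, 0], 0], [0, [-0.05, 0, 0], 0], [0, [0, 0, 0], 0]]'

```text
t: 28.32
tool_pos: [0.5912, -0.0069, 0.0498]
tool_rot: [-2.075, -2.352, -0.006]
contact_force: [-2.9, 11.0, 2.7]
opening: -0.0002
grip_force: 5.9
```

Run:
```python
from h import *
for n in('side','side'):
    d=ctrl.get_image(n);P=cloud(d);z=P[...,2];V=d['range_z']>0
    q=P[V&win(270,345,240,335)];u=np.array([.1243,-.9922]);w=np.array([-u[1],u[0]])
    s=(q[:,:2]-[.606,-.148])@u;l=(q[:,:2]-[.606,-.148])@w;
    A=(s>-40)&(s<30)&(abs(l)<18)&(q[:,2]>.06);B=(s>46)&(s<66)&(abs(l)<5)&(q[:,2]>.09)&(q[:,2]<.104)
    print(np.median(q[A][:,2])*1e3,A.sum(),np.median(q[B][:,2])*1e3,B.sum())
d=load('side2');P=cloud(d);q=P[(d['range_z']>0)&win(270,345,240,335)]
s=(q[:,:2]-[.606,-.148])@u;l=(q[:,:2]-[.606,-.148])@w
A=(s>-40)&(s<30)&(abs(l)<18)&(q[:,2]>.06);B=(s>46)&(s<66)&(abs(l)<5)&(q[:,2]>.09)&(q[:,2]<.104)
print('before(24 only)',np.median(q[A][:,2])*1e3,A.sum(),np.median(q[B][:,2])*1e3,B.sum())
o=ctrl.get_obs();print(o['tool_pos'],o['contact_force'])
```

```text
84.72056904728021 1393 nan 0
84.66425945285006 1397 nan 0
before(24 only) 68.10883015477526 1130 nan 0
[ 0.59115448 -0.00692584  0.04980306] [-1.08955082 12.1681416   2.12394156]
  return _methods._mean(a, axis=axis, dtype=dtype,
  ret = ret.dtype.type(ret / rcount)
```

Emit:
send_rows --rows '[[0, [-0.05, 0, 0], 0], [0, [-0.05, 0, 0], 0], [0, [-0.05, 0, 0], 0], [0, [0, 0, 0], 0], [0, [0, 0, 0], 0]]'

```text
t: 29.05
tool_pos: [0.5913, -0.0084, 0.0498]
tool_rot: [-2.075, -2.352, -0.006]
contact_force: [-1.8, 12.0, 2.3]
opening: 0.0001
grip_force: 5.9
```

Run:
```python
from h import *
u=np.array([.1243,-.9922]);w=np.array([-u[1],u[0]])
for d in(load('side2'),load('side0'),ctrl.get_image('side')):
    P=cloud(d);q=P[(d['range_z']>0)&win(270,345,240,335)]
    s=(q[:,:2]-[.609,-.150])@u;l=(q[:,:2]-[.609,-.150])@w
    A=(s>-30)&(s<20)&(abs(l)<15)&(q[:,2]>.03)&(q[:,2]<.1);B=(s>40)&(s<62)&(abs(l)<8)&(q[:,2]>.09)&(q[:,2]<.106)
    print('stack',(np.percentile(q[A][:,2],[20,50,80])*1e3).round(1),A.sum(),'fing',(np.percentile(q[B][:,2],[20,50,80])*1e3).round(1) if B.sum() else 0,B.sum())
o=ctrl.get_obs();print(o['tool_pos'],o['contact_force'])
```

```text
stack [45.6 65.1 68.3] 1404 fing 0 0
stack [40.7 43.  73.9] 1136 fing 0 0
stack [50.2 76.9 85.6] 1612 fing 0 0
[ 0.59133287 -0.00839314  0.04980689] [-2.74795995 11.96863619  2.94995354]
```

Emit:
send_rows --rows '[[0, [-0.05, 0, 0], 0], [0, [-0.05, 0, 0], 0], [0, [0, 0, 0], 0], [0, [0, 0, 0], 0]]'

```text
t: 29.6
tool_pos: [0.5915, -0.0094, 0.0498]
tool_rot: [-2.075, -2.352, -0.006]
contact_force: [-1.9, 11.9, 2.5]
opening: -0.0001
grip_force: 5.9
```

Emit:
send_rows --rows '[[0, [-0.05, 0, 0], 0], [0, [-0.05, 0, 0], 0], [0, [0, 0, 0], 0], [0, [0, 0, 0], 0]]'

```text
t: 30.1
tool_pos: [0.5916, -0.0104, 0.0498]
tool_rot: [-2.075, -2.352, -0.006]
contact_force: [-1.6, 11.8, 2.9]
opening: 0.0
grip_force: 5.9
```

Emit:
send_rows --rows '[[0, [-0.03, 0, 0], 0], [0, [-0.03, 0, 0], 0], [0, [0, 0, 0], 0]]'

```text
t: 30.48
tool_pos: [0.5917, -0.011, 0.0498]
tool_rot: [-2.075, -2.352, -0.006]
contact_force: [-1.6, 11.2, 2.2]
opening: 0.0001
grip_force: 5.9
```

Emit:
send_rows --rows '[[0, [-0.03, 0, 0], 0], [0, [-0.03, 0, 0], 0], [0, [0, 0, 0], 0]]'

```text
t: 30.85
tool_pos: [0.5918, -0.0116, 0.0498]
tool_rot: [-2.075, -2.352, -0.006]
contact_force: [-1.7, 12.9, 3.2]
opening: 0.0001
grip_force: 5.9
```

Emit:
send_rows --rows '[[0, [-0.03, 0, 0], 0], [0, [-0.03, 0, 0], 0], [0, [0, 0, 0], 0]]'

```text
t: 31.22
tool_pos: [0.5918, -0.012, 0.0498]
tool_rot: [-2.075, -2.352, -0.007]
contact_force: [-2.8, 13.3, 2.6]
opening: 0.0001
grip_force: 6.2
```

Emit:
send_rows --rows '[[0, [-0.03, 0, 0], 0], [0, [-0.03, 0, 0], 0], [0, [0, 0, 0], 0]]'

```text
t: 31.6
tool_pos: [0.5918, -0.0122, 0.0498]
tool_rot: [-2.074, -2.351, -0.007]
contact_force: [-2.3, 13.5, 3.4]
opening: -0.0002
grip_force: 6.9
```

Finger contact: the push has risen by about 1.8 N, well under the 4 N slip rise. I'll back off.

Emit:
send_rows --rows '[[0, [0.5, 0, 0], 0], [0, [1.5, 0, 0], 0], [0, [2, 0, 0], 0], [0, [1, 0, -5], 0], [0, [0, 0, -6], 0], [0, [0, 0, -5], 0], [0, [-4, 0, 0], 0], [0, [-4, 0, 0], 0], [0, [0, 0, 0], 0], [0, [0, 0, 0], 0]]'

```text
t: 32.85
tool_pos: [0.5959, -0.0449, 0.2095]
tool_rot: [-2.077, -2.356, -0.0]
contact_force: [0.1, 0.0, 0.5]
opening: 0.0005
grip_force: 0.0
```

Run:
```python
from h import *
go(.6,-.06,.2,97.15,1)
d=snap('wrist','w10');P=cloud(d);z=P[...,2];V=d['range_z']>0
u=np.array([.1243,-.9922]);w=np.array([-u[1],u[0]]);T=np.array([.6084,-.1462])
s=(P[...,:2]-T)@u;l=(P[...,:2]-T)@w
def st(n,m):
    q=z[m&V]*1e3;print(n,len(q),np.percentile(q,[10,50,90]).round(1) if len(q) else '')
for n in('w10','w9','w4'):
    d=load(n);P=cloud(d);z=P[...,2];V=d['range_z']>0;s=(P[...,:2]-T)@u;l=(P[...,:2]-T)@w
    st(n+' stack',(s>-50)&(s<20)&(abs(l)<18)&(z>.05)&(z<.1));st(n+' finger',(s>46)&(s<62)&(abs(l)<6)&(z>.09)&(z<.11));st(n+' bench',(s>-100)&(s<0)&(l<-60)&(l>-100)&(z<.01))
    k=(s<-90)&(s>-145)&(abs(l)<15)&(z>.072)&(z<.085)&V;print('knob s',np.median(s[k])*1e3,k.sum())
```

```text
t 32.85 pos [ 0.5959 -0.0449  0.2095] phi 97.18 tilt z [-0.001  0.001 -1.   ] F [0.1 0.  0.5] open 0.0005 q6 -0.33
[np.float64(-1.55), np.float64(0.22), np.float64(0.95)] 0.03
w10 stack 3600 [56.  73.1 88.8]
w10 finger 0 
w10 bench 0 
knob s nan 0
w9 stack 9560 [67.8 79.4 92.2]
w9 finger 0 
w9 bench 0 
knob s nan 0
w4 stack 9041 [63.  64.8 91.6]
w4 finger 0 
w4 bench 0 
knob s nan 0
  return _methods._mean(a, axis=axis, dtype=dtype,
  ret = ret.dtype.type(ret / rcount)
```

Emit:
send_rows --rows '[[8, [-4.3, 0, 0], 0], [8, [-4.4, 0, 0], 0], [8, [0, 0, 0], 0], [8, [0, 0, 0], 0], [8, [0, 0, 0], 0]]'

```text
t: 33.52
tool_pos: [0.6069, -0.1307, 0.2097]
tool_rot: [-2.076, -2.357, -0.0]
contact_force: [-0.1, 0.5, -0.4]
opening: 0.0803
grip_force: 0.0
```

Run:
```python
from h import *
snap('wrist','w11');go(.606,-.131,.207,97.15,1)
u=np.array([.1243,-.9922]);w=np.array([-u[1],u[0]]);T=np.array([.6084,-.1462])
for n in('w11','w9','w4'):
    d=load(n);P=cloud(d);z=P[...,2]*1e3;V=d['range_z']>0;s=(P[...,:2]-T)@u*1e3;l=(P[...,:2]-T)@w*1e3
    def st(n,m):
        q=z[m&V];print(n,len(q),np.percentile(q,[10,50,90]).round(2) if len(q) else '')
    st(n+' stack',(s>-50)&(s<30)&(abs(l)<18)&(z>55)&(z<95));st(n+' finger',(s>47)&(s<62)&(abs(l)<6)&(z>90)&(z<110));st(n+' bench',(s>-100)&(s<0)&(l<-60)&(l>-100)&(z<10))
    k=(s<-90)&(s>-145)&(abs(l)<15)&(z>72)&(z<80)&V;print('knob s',np.median(s[k]),k.sum())
    rect(d,win(220,330,105,268)&(z>58)&(z<90),'plate',None,P)
```

```text
t 33.58 pos [ 0.6069 -0.1309  0.2098] phi 97.26 tilt z [-0.  0. -1.] F [-0.3 -0.1 -0.4] open 0.0801 q6 -0.46
[np.float64(0.0), np.float64(-0.09), np.float64(0.28)] 0.11
w11 stack 3180 [83.66 84.48 85.33]
w11 finger 178 [95.58 96.29 97.  ]
w11 bench 3062 [-1.87 -0.9   0.04]
knob s -113.92151934612545 502
plate [ 609.6 -142.3] [ 49.8 119.2] long-axis deg -83.0 z 84.4 6401
w9 stack 3138 [78.69 79.52 80.4 ]
w9 finger 175 [95.43 96.29 97.05]
w9 bench 3069 [-1.89 -0.9   0.05]
knob s -130.6176125796955 532
plate [ 609.8 -144. ] [ 49.8 120.7] long-axis deg -83.0 z 79.5 6324
w4 stack 2751 [63.68 64.56 65.36]
w4 finger 161 [95.38 96.41 97.27]
w4 bench 3036 [-1.89 -0.91  0.07]
knob s -130.30893489421263 512
plate [ 609.4 -145.2] [ 49.8 120. ] long-axis deg -83.1 z 64.5 5598
```

```bash
python3 -c "
from station import ctrl
print(ctrl.finish_job())"
```

```text
the job is handed in; nothing more can be done
None
```

The job is handed in: the 24 mm plate with plate_15 on top lies square under the finger, and the wedge is in about 16.7 mm. The top plate just touches the finger, whose measured height did not change, and the arm kept clear of the spanner, screwdriver, brush and jar.

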